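# Take up the gear play on a bench slab roller

### The job

The bench slab roller has just been set to a new slab thickness, which has left its drive gears in loose mesh. Rock the crank by its wooden grip, away from the robot and back again, until the teeth bite each way so as to feel the free play, then swing the red mesh lever away from the robot until only about 8 mm of free play is left at the grip, and rock the crank away and back once more to prove it. Feel for the bite gently so that the roller itself is not turned, never close the gears until no play is left, and leave the other things on the table where they are.

Things in the scene. Friction and masses are not known exactly. Their poses are not given: they have to be found in the camera images.
- slab_roller: fixed frame of the bench slab roller: green cheeks, wooden bed 460 x 260 mm, 37 mm high, aluminium roller 70 mm in diameter with a yellow line on top. Origin on the table under its middle; x level, away from the robot; y along the roller to the gear side; z up. Two gears, one above the other, between green plates at y = 147 and 203 mm, 178 mm high; crank outside the plates, red mesh lever inside
- crank_grip (a point): centre of the crank's wooden grip: a cylinder 22 mm thick, 66 mm long, level along frame y, spinning on its pin; gripped or straddled from above, fingers closing along frame x. Swings on a 95 mm radius about an axis along frame y below it (153 mm above the table, frame x about 6 mm); starts within 0.1 rad of upright; balanced, stays where left. The arm is 33 mm off, on the frame side
- crank_arm_end (a point): middle of the crank arm's top end, where the grip is pinned on. How it feels: in the free play the grip moves with under 1 N; where the teeth bite, resistance rises steeply. Pushed with 3 to 5 N, teeth and finger pads give about 1.3 mm each way, so such a measured play reads 2.5 mm too large. From about 15 N the stiff roller is dragged round. Play at the start: 17 to 42 mm
- lever_knob (a point): middle of the mesh lever's red grip bar: a level cylinder along frame y, 22 mm thick, 46 mm long, fixed to the lever, pinched from above, fingers closing along frame x. It moves on an arc of radius 90 mm, in the frame's x-z plane, about a level axis 152.9 mm straight above the frame's origin line (frame x = 0). Stiff: takes about 7 N, stays where left
- mesh_lever (a joint): angle q of the mesh lever in rad: 0 upright (its bar 243 mm above the table), positive leaning to frame +x, away from the robot; stops at -0.6 and 1.1; starts near -0.3. Positive turns an eccentric bush that lowers the pinion into mesh: going from q1 to q2 takes 32 mm * (sin q2 - sin q1) out of the free play at the crank grip. The right q differs each time, about 0.0 to 0.7
- brush_tub: white plastic tub with a blue band, 124 mm wide and 110 mm high, full of paint brushes standing up to 210 mm; origin under its centre
- tool_cup: black plastic cup, 84 mm wide and 100 mm high, with modelling tools standing up to 175 mm; origin under its centre
- work_board: loose wooden work board 220 x 280 x 18 mm lying on the table; origin under its centre
- star_box: terracotta box with an eight-pointed star lid, 120 mm across and 53 mm high, on the work board; origin under its centre
- clay_knife: knife 205 mm long with a red handle, lying on the table; origin at its middle, on the table, x along it to the tip
- wood_tool: wooden modelling tool 180 mm long, lying across the near end of the slab roller's bed; origin at its middle, underside
- strip_a: wooden thickness strip 300 x 30 x 8 mm lying on the table; origin under its centre
- needle_tool: needle tool 160 mm long with a blue 12 mm handle, lying on the table near the crank; origin at the middle of the handle, on the table

How it is judged (in metres and radians):
On the way, in this order (a step that is already met when the one before it is completed fails the run):
1. the crank is pushed by its grip away from the robot until the teeth bite (contact force between flank_far and anything else above 5 N and contact force between the fingers and grip_c0 above 0.5 N), for 0.05 s.
2. and back towards the robot until they bite the other way (contact force between flank_near and anything else above 5 N and contact force between the fingers and grip_c0 above 0.5 N), for 0.05 s.
3. the mesh lever is set and at rest: 4 to 12 mm of free play at the grip (gear axes 76.8 to 78.4 mm apart) (distance between pinion_hub and gear_hub between 0.0768 and 0.0784 m and velocity of joint mesh_lever between -0.05 and 0.05 rad/s), for 0.3 s.
4. with that mesh the crank is rocked away again until it bites (all of step 1 and distance between pinion_hub and gear_hub between 0.0768 and 0.0784 m), for 0.05 s.
5. and back again until it bites (all of step 2 and distance between pinion_hub and gear_hub between 0.0768 and 0.0784 m), for 0.05 s.
At the end, for the whole second after the job is handed in: the gear mesh leaves 4 to 12 mm of unloaded free play at the crank grip, the lever is let go and at rest, and the roller stands within 2 mm of where it was (all of step 3 and distance of roller_line from where it was at the start of the episode below 0.002 m); the robot touches nothing.
It fails at once if the roller is dragged round by more than 2 mm at its surface (distance of roller_line from where it was at the start of the episode above 0.002 m).
It fails at once if the gears are closed until no play is left (axes under 76.1 mm apart, less than 0.5 mm of play) (distance between pinion_hub and gear_hub below 0.0761 m).
It fails at once if another thing on the table is moved by more than 30 mm (distance of any of brush_tub, tool_cup, work_board, star_box, clay_knife, wood_tool, strip_a, needle_tool from where it was at the start of the episode above 0.03 m).
It also fails if it takes over 58 s, if anything falls off the work surface, if the arm or the gripper's body presses on something with over 40 N, if the wrist force passes 120 N, or if a joint passes its speed limit or range.

### The arm

A 6-joint arm with a two-finger parallel gripper is mounted at the origin on the work surface. World frame = base frame: x ahead of the robot, y to its left, z up, the work surface at z = 0. Lengths are in mm, angles in rad, forces in N, time in s.
With the tool pointing down it reaches from about 350 to 975 mm from the base axis. Payload 4.9 kg.
Tool frame: the origin (TCP) lies on the centre line of the jaws, within the pads' length; the fingertips stand 25 mm ahead of it and the grasp point (between the pads) lies 6 mm ahead of it (robot.tip_extent is the distance from the TCP to the fingertips, in mm); z points along the fingers, y is the line along which they close (so a half turn about z gives the same grasp; the last joint's range is limited). The gripper opens to 85 mm and grips with 20 to 120 N. Pads are 22 mm wide; open, the fingers measure 114 mm over their backs; the gripper's body (76 mm by 85 mm) begins 54 mm behind the grasp point. The pads swing forward as they close: fully open they stand 13 mm farther back than shut.
Start: joints at [-1.427, 0.053, 1.613, -0, 1.476, -0.119], TCP at [162.361, -603.523, 256.304] pointing down, gripper open.
Joint ranges: [-3.01, 3.01], [-1.01, 2.22], [0.06, 2.58], [-1.02, 4.17], [0.09, 2.62], [-3.14, 3.14]. Speed limits (rad/s): [2.57, 2.57, 3.14, 3.14, 3.14, 3.14].

### API

Orientations are given as a unit quaternion [x, y, z, w].
In Python, from bench import robot gives the robot as it stands. The module is installed in compiled form; this text tells all that it offers.
- The arm moves only by the tool send_rows, never from a script. Its argument "series" is a list of rows, each an object with "offset": the shift along the world's x, y, z in units of 40 mm (1.0 is 40 mm), a list of three; "turn": the turn about the world's z in units of 5 degrees (1.0 is 5 degrees). In form: [{"offset": [tx, ty, tz], "turn": turn}, ...]. A call has 1 to 5 rows; each row shifts and turns the commanded pose from where the row before left it; what a row does not reach is not made up. A row lasts 1/12 s, in which the tool goes at most 41.7 mm and 7.16 degrees, less where a joint would pass 70% of its speed; a pose out of reach is approached as far as the arm can. A call is refused whole if a number of a shift passes 1 or a number of a turn 1, either way. A call with a gripper value outside its range is refused whole. "gripper" is the finger opening in mm, from 0 to 85.4, set as the call begins (left out, the last holds). The fingers move at their own pace and stop on an object; the grip force is fixed at half the most. Time passes only in rows, so rows that do not move let the fingers close. It gives the time, the measured TCP pose, the force, the opening and the grip force at its end, in the units of the state.
- robot.sense(): the state, without advancing time (a new reading comes with each control period).
- robot.read_camera(name): name is "scene" or "top" or "wrist"; returns (picture, depth): 480x640x3 uint8, red, green, blue; 480x640 float32, mm along the optical axis (not along the pixel's ray), 0 where there is no reading.
- robot.camera_info(name): a dict with "fx", "fy", "cx", "cy" (pixels), "camera_from_world" (4x4, takes a point from world to camera coordinates); the wrist camera has in their place "hand_eye" (4x4, takes a point from camera to tool coordinates, whose origin is the TCP and whose axes are the flange's). Camera axes: x right, y down, z forward; pixel columns grow to the right and rows downward; lengths in mm; the calibration is good to about 2 mm. A picture is of the moment at which its call begins: read the wrist's pose just before it. camera_info takes no time and is no camera call.
- robot.hand_in(): hands the job in; it is judged then, once.
Trained networks look in the newest picture that a camera, given by its name, has taken for a name from the list of things; names that differ only in an ending like _2 or _b are one class to them, and where a whole thing is asked for, a point or a joint stands for the part that bears it (a point fixed in the world has none). Each returns a list of dicts, best first, with "p" (0 to 1); they miss things now and then, are a little off and sometimes report something else, mostly with a low value. They report only what shows in the picture. A call takes as long as a camera call.
- robot.recognise(camera, label): "xyz" ([x, y, z] in mm, in world coordinates, good to about 4 mm: the middle of the surface that is visible of it).
The state is a dict: "time": time; "joint_positions": joint angles; "dq": joint speeds; "joint_efforts": joint torques, N m; "ee_pos": TCP position; "eef_rot": TCP orientation; "ft_force": force on the tool from outside, world axes, zero at the start; "torque": the same for the moment, N m; "width": finger opening in mm; "grip_force": force on a finger pad.
Only numpy, scipy, OpenCV 4.12 (cv2) and the standard library are available. Lean on these libraries where they do the work, as an engineer would, in place of code of your own. Each camera call takes 0.05 s, during which the arm holds its last target. There are 200 camera calls.

## Working session

There is one attempt and no reset: what is moved stays moved. The work goes in short steps, Python scripts to look and compute and a tool call to move; the robot and the scene stay as the last step left them, time stands still between calls to the robot, and variables do not carry over. Pictures are saved under pics/ and viewed, at most 10 in all, crops included, and the job is handed in when it is done.

Besides the shell and the picture viewer there is one more tool, called as a command line: name --argument value ..., lists and objects as JSON in quotes. send_rows: Moves the arm, as the interface text tells. Its arguments: {"type":"object","properties":{"series":{"type":"array"},"gripper":{"type":"number"}},"required":["series"]}

```bash
mkdir -p pics
cat > h.py <<'E'
import numpy as np, cv2
from bench import robot
def save(n,f):
    p,d=robot.read_camera(n); cv2.imwrite('pics/'+f,p[:,:,::-1]); np.save('pics/'+f+'.npy',d); return p,d
def world(n,d,u,v):
    c=robot.camera_info(n); z=d[v,u]; q=np.array([(u-c['cx'])*z/c['fx'],(v-c['cy'])*z/c['fy'],z,1])
    return (np.linalg.inv(np.array(c['camera_from_world']))@q)[:3]
E
python3 - <<'E'
from h import *
s=robot.sense(); print(s['time'],s['ee_pos'],s['eef_rot'],s['width'])
for n in('scene','top'):
    save(n,n+'1.png')
    for l in('slab_roller','crank_grip','crank_arm_end','lever_knob'):
        print(n,l,[(np.round(r['xyz']),round(r['p'],2)) for r in robot.recognise(n,l)[:2]])
E
```

```text
0.0 [ 162.29739472 -602.9648902   255.03159548] [ 9.91376057e-01  1.31043541e-01 -3.45298318e-05 -1.04999272e-03] 85.07062294087872
scene slab_roller [(array([585., -18.,  38.]), 0.68)]
scene crank_grip []
scene crank_arm_end [(array([563., 204., 194.]), 0.89), (array([583., -18.,  41.]), 0.38)]
scene lever_knob [(array([554., 155., 202.]), 0.89)]
top slab_roller [(array([513., -13.,  38.]), 0.8)]
top crank_grip []
top crank_arm_end [(array([551., 200., 185.]), 0.64)]
top lever_knob [(array([547., 164., 240.]), 0.98)]
```

View pics/scene1.png

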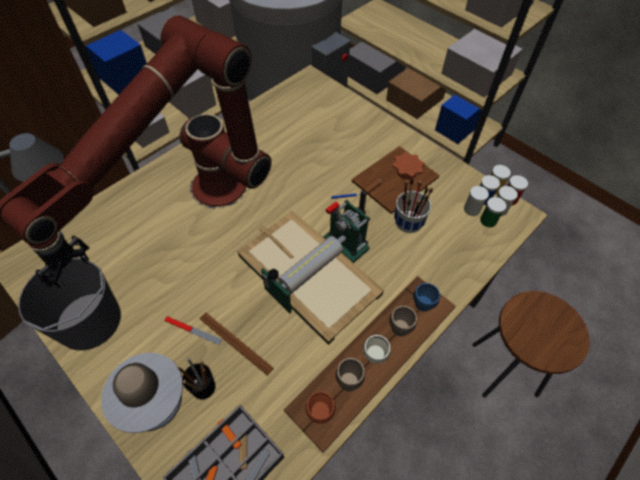

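View pics/top1.png

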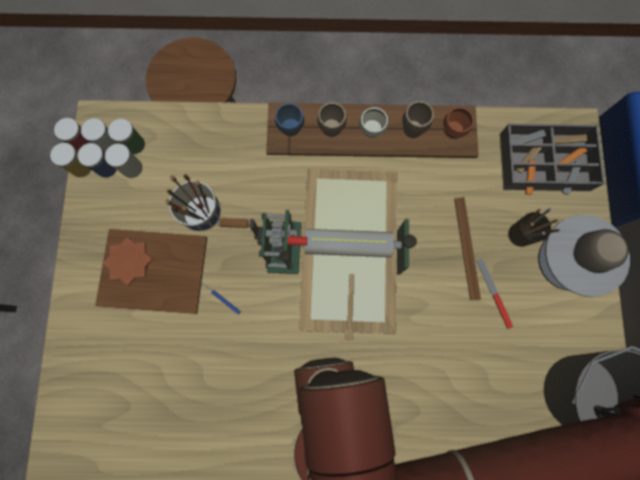

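The top view shows the crank grip at about (237,223), the red lever bar at (298,241), the roller line from (310,241) to (392,241), and the brush tub at (195,205), close to the grip. Next I'll measure these from depth.

Run:
```python
from h import *
p=cv2.imread('pics/top1.png')[:,:,::-1].astype(int); d=np.load('pics/top1.png.npy')
def pts(m): 
    v,u=np.nonzero(m); return np.array([world('top',d,a,b) for a,b in zip(u,v) if d[b,a]>0])
V,U=np.mgrid[:480,:640]; R,G,B=p[:,:,0],p[:,:,1],p[:,:,2]
def rep(n,P): print(n,len(P),np.round(np.median(P,0),1),np.round(np.percentile(P,2,axis=0)),np.round(np.percentile(P,98,axis=0)))
P=pts((R>120)&(G<70)&(U>270)&(U<320)&(V>225)&(V<255)); rep('knob',P[P[:,2]>200])
P=pts((U>215)&(U<262)&(V>205)&(V<250)); rep('grip',P[P[:,2]>225]); 
print(np.round(P[P[:,2]>225][::6]))
y=pts((R>130)&(B<R-40)&(U>305)&(U<395)&(V>232)&(V<250)); y=y[(y[:,2]>60)]; rep('line',y)
print('line fit x=a*y+b',np.polyfit(y[:,1],y[:,0],1))
P=pts((U>160)&(U<225)&(V>170)&(V<235)); rep('tub',P[P[:,2]>95]); rep('brush',P[P[:,2]>140])
P=pts((U>250)&(U<305)&(V>205)&(V<280)); rep('plates',P[(P[:,2]>165)&(P[:,2]<190)])
r=(R>150)&(G>150)&(B<G-10)
# bed edges
P=pts((U>290)&(U<410)&(V>160)&(V<340)); b=P[(P[:,2]>28)&(P[:,2]<46)]; rep('bed',b)
rc=cv2.minAreaRect(b[:,:2].astype(np.float32)); print(rc)
```

```text
knob 133 [517.9  98.6 247.4] [510.  80. 242.] [527. 120. 252.]
grip 337 [553.4 237.4 257.7] [544. 200. 233.] [565. 281. 263.]
[[563. 278. 257.]
 [564. 264. 257.]
 [564. 250. 258.]
 [565. 237. 255.]
 [564. 204. 258.]
 [561. 268. 259.]
 [561. 254. 260.]
 [561. 238. 259.]
 [562. 225. 257.]
 [561. 208. 260.]
 [559. 281. 255.]
 [558. 265. 262.]
 [558. 252. 261.]
 [558. 237. 263.]
 [558. 224. 261.]
 [560. 209. 255.]
 [556. 280. 258.]
 [556. 266. 258.]
 [556. 252. 258.]
 [555. 237. 263.]
 [555. 223. 264.]
 [557. 208. 260.]
 [555. 283. 253.]
 [554. 268. 258.]
 [554. 254. 260.]
 [554. 240. 260.]
 [554. 226. 261.]
 [555. 213. 255.]
 [560. 199. 239.]
 [552. 271. 257.]
 [551. 256. 259.]
 [551. 242. 260.]
 [551. 228. 262.]
 [552. 214. 260.]
 [554. 199. 253.]
 [550. 273. 254.]
 [550. 259. 255.]
 [550. 245. 257.]
 [549. 230. 260.]
 [549. 217. 259.]
 [550. 200. 260.]
 [547. 270. 258.]
 [547. 257. 256.]
 [548. 243. 254.]
 [547. 229. 257.]
 [548. 215. 254.]
 [550. 200. 250.]
 [546. 267. 251.]
 [545. 252. 255.]
 [546. 238. 254.]
 [546. 224. 255.]
 [546. 208. 256.]
 [544. 234. 252.]
 [544. 220. 251.]
 [544. 201. 252.]
 [545. 201. 240.]
 [543. 205. 226.]]
line 95 [550.2 -17.2 109.1] [ 516. -120.  104.] [554.  78. 248.]
line fit x=a*y+b [-3.92326127e-02  5.47351295e+02]Traceback (most recent call last):
  File "<stdin>", line 12, in <module>
  File "<stdin>", line 4, in pts
  File "h.py", line 6, in world
    c=robot.camera_info(n); z=d[v,u]; q=np.array([(u-c['cx'])*z/c['fx'],(v-c['cy'])*z/c['fy'],z,1])
ValueError: time passes only in moves, steps and waits
```

```bash
cat > h.py <<'E'
import numpy as np, cv2
from bench import robot
def save(n,f):
    p,d=robot.read_camera(n); cv2.imwrite('pics/'+f,p[:,:,::-1]); np.save('pics/'+f+'.npy',d); return p,d
def cloud(n,d):
    c=robot.camera_info(n); V,U=np.mgrid[:480,:640]
    q=np.stack([(U-c['cx'])*d/c['fx'],(V-c['cy'])*d/c['fy'],d,np.ones_like(d)],-1)
    return (q@np.linalg.inv(np.array(c['camera_from_world'])).T)[...,:3]
E
python3 - <<'E'
from h import *
p=cv2.imread('pics/top1.png')[:,:,::-1].astype(int); d=np.load('pics/top1.png.npy'); C=cloud('top',d)
V,U=np.mgrid[:480,:640]; R,G,B=p[:,:,0],p[:,:,1],p[:,:,2]; Z=C[...,2]
def box(a,b,c,e): return (U>a)&(U<b)&(V>c)&(V<e)
def rep(n,m):
    P=C[m]; print(n,len(P),np.round(np.median(P,0),1),np.round(np.percentile(P,1,axis=0)),np.round(np.percentile(P,99,axis=0)))
def line(n,m):
    P=C[m]; print(n,'x=a*y+b',np.round(np.polyfit(P[:,1],P[:,0],1),4))
k=(R>100)&(G<70)&box(270,320,225,255)&(Z>225); rep('knob',k); line('knob',k)
g=box(215,250,205,240)&(Z>235); rep('grip',g); line('grip',g)
l=(R>130)&(B<R-40)&box(312,395,232,250)&(Z>90)&(Z<118); rep('line',l); line('line',l)
r=box(315,385,220,265)&(Z>95); rep('roller',r); line('roller',r)
rep('tub',box(160,222,170,235)&(Z>95)); rep('brush',box(160,222,170,235)&(Z>140))
rep('plates',box(250,305,205,280)&(Z>160)&(Z<190))
b=box(290,410,160,340)&(Z>30)&(Z<44); rep('bed',b); print(cv2.minAreaRect(C[b][:,:2].astype(np.float32)))
E
```

```text
knob 144 [517.7  98.7 247. ] [509.  79. 242.] [529. 120. 252.]
knob x=a*y+b [5.200000e-02 5.125096e+02]
grip 275 [553.4 245.  257.9] [480. 167. 245.] [565. 283. 531.]
grip x=a*y+b [  0.6745 386.379 ]
line 89 [550.2 -25.1 108.9] [ 547. -123.  104.] [554.  65. 114.]
line x=a*y+b [2.40000e-02 5.50885e+02]
roller 1391 [545.6 -32.9 105.1] [ 517. -123.   95.] [576.  57. 114.]
roller x=a*y+b [-2.440000e-02  5.438241e+02]
tub 833 [645.5 387.9 138.9] [297.  37.  95.] [ 704.  448. 1287.]
brush 410 [643.3 383.  179. ] [297.  37. 143.] [ 691.  435. 1287.]
plates 980 [550.2 154.7 174.9] [483. 108. 161.] [603. 204. 189.]
bed 12581 [496.8 -34.7  36.5] [ 315. -165.   31.] [768.  93.  43.]
((534.1635131835938, -27.480178833007812), (307.51397705078125, 479.3473815917969), 89.0984878540039)
```

send_rows --series '[{"offset": [0.4, 0.9, 0.4], "turn": 0.7}, {"offset": [0.4, 0.9, 0.4], "turn": 0.7}, {"offset": [0.43, 0.93, 0.2], "turn": 0.7}, {"offset": [0.43, 0.93, 0.2], "turn": 0.7}, {"offset": [0.43, 0.93, 0.2], "turn": 0.7}]'

```text
time: 0.92
ee_pos: [245.6, -420.0, 312.2]
eef_rot: [0.96, 0.281, 0.0, 0.0]
ft_force: [1.8, -0.2, 0.5]
width: 85.3
grip_force: 0.0
```

send_rows --series '[{"offset": [0.43, 0.93, 0.1], "turn": 0.7}, {"offset": [0.43, 0.93, 0.1], "turn": 0.7}, {"offset": [0.43, 0.93, 0.1], "turn": 0.7}, {"offset": [0.43, 0.93, 0.1], "turn": 0.7}, {"offset": [0.43, 0.93, 0.1], "turn": 0.7}]'

```text
time: 1.33
ee_pos: [331.5, -233.8, 332.1]
eef_rot: [0.906, 0.424, 0.0, 0.001]
ft_force: [0.2, 0.4, 0.2]
width: 85.1
grip_force: 0.0
```

send_rows --series '[{"offset": [0.43, 0.93, 0.1], "turn": 0.7}, {"offset": [0.43, 0.93, 0.1], "turn": 0.7}, {"offset": [0.43, 0.93, 0.1], "turn": 0.7}, {"offset": [0.43, 0.93, 0.1], "turn": 0.7}, {"offset": [0.43, 0.93, 0], "turn": 0.7}]'

```text
time: 1.75
ee_pos: [417.8, -47.6, 349.1]
eef_rot: [0.83, 0.557, 0.001, 0.001]
ft_force: [0.3, -0.6, -0.4]
width: 85.5
grip_force: 0.0
```

send_rows --series '[{"offset": [0.43, 0.93, 0], "turn": 0.7}, {"offset": [0.43, 0.93, 0], "turn": 0.7}, {"offset": [0.43, 0.93, 0], "turn": 0.7}, {"offset": [0.43, 0.93, 0], "turn": 0.7}, {"offset": [0.43, 0.93, 0], "turn": 0.7}]'

```text
time: 2.17
ee_pos: [503.6, 138.7, 347.9]
eef_rot: [0.736, 0.677, 0.0, 0.0]
ft_force: [0.8, -0.7, 0.7]
width: 85.5
grip_force: 0.0
```

send_rows --series '[{"offset": [0, 0, 0], "turn": 0.7}, {"offset": [0, 0, 0], "turn": 0}, {"offset": [0, 0, 0], "turn": 0}]'

```text
time: 2.42
ee_pos: [503.1, 136.6, 347.4]
eef_rot: [0.716, 0.698, -0.0, -0.0]
ft_force: [0.0, 0.0, -0.2]
width: 85.3
grip_force: 0.0
```

send_rows --series '[{"offset": [0.4, 0.9, 0]}, {"offset": [0.4, 0.9, 0]}, {"offset": [0.47, 0.95, 0]}, {"offset": [0, 0, 0]}]'

```text
validation failed for argument at $.se...
```

send_rows --series '[{"offset": [0, 0, -0.6]}, {"offset": [0, 0, -0.6]}, {"offset": [0, 0, -0.5]}, {"offset": [0, 0, -0.3]}, {"offset": [0, 0, -0.3]}]'

```text
validation failed for argument at $.se...
```

Run:
```python
from h import *
save('wrist','w1.png'); s=robot.sense(); print(s['ee_pos'],s['ft_force'])
```

```text
[503.06901446 135.9409809  347.69786197] [-0.4064572  -0.47909516 -0.30122724]
```

View pics/w1.png

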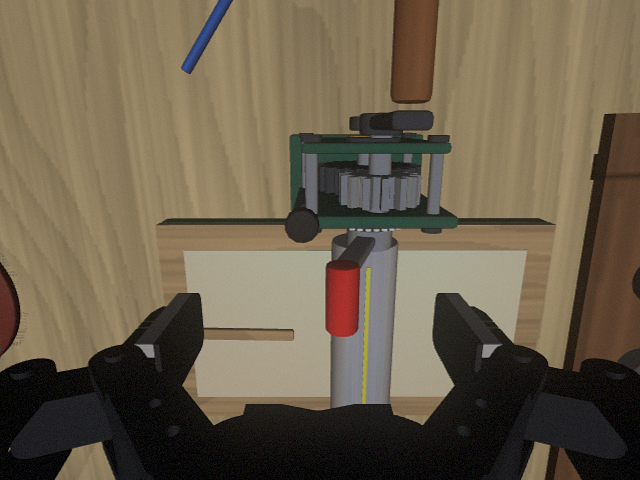

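The wrist view shows the red bar at (342,298), the grip at (413,50), and the crank arm at (390,122), all clear of obstacles. The moves were refused because the rows had no turn, so I'm resending them with it.

send_rows --series '[{"offset": [0.4, 0.9, 0], "turn": 0}, {"offset": [0.4, 0.9, 0], "turn": 0}, {"offset": [0.47, 0.95, 0], "turn": 0}, {"offset": [0, 0, 0], "turn": 0}]'

```text
time: 2.8
ee_pos: [555.1, 248.7, 346.0]
eef_rot: [0.716, 0.698, 0.0, -0.001]
ft_force: [-0.7, 0.1, -0.3]
width: 85.4
grip_force: 0.0
```

send_rows --series '[{"offset": [0, 0, -0.6], "turn": 0}, {"offset": [0, 0, -0.6], "turn": 0}, {"offset": [0, 0, -0.5], "turn": 0}, {"offset": [0, 0, -0.3], "turn": 0}, {"offset": [0, 0, -0.3], "turn": 0}]'

```text
time: 3.22
ee_pos: [553.6, 244.4, 254.9]
eef_rot: [0.717, 0.697, -0.0, 0.0]
ft_force: [-0.1, -0.7, 1.0]
width: 85.6
grip_force: 0.0
```

Run:
```python
from h import *
save('wrist','w2.png'); s=robot.sense(); print(s['ee_pos'],s['ft_force'])
```

```text
[552.68906112 244.2974348  252.31343894] [-0.99870945 -0.43294904 -1.59796351]
```

View pics/w2.png

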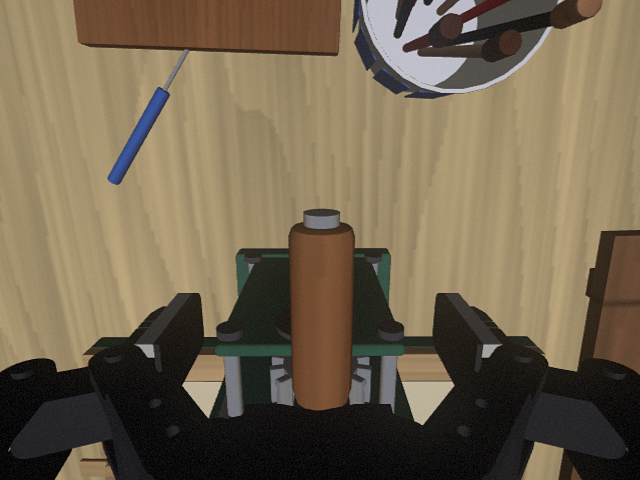

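The grip is centred between the fingers at (322,315), so I'm closing on it.

send_rows --series '[{"offset": [0, 0, 0], "turn": 0}, {"offset": [0, 0, 0], "turn": 0}, {"offset": [0, 0, 0], "turn": 0}, {"offset": [0, 0, 0], "turn": 0}, {"offset": [0, 0, 0], "turn": 0}]' --gripper 18

```text
time: 3.68
ee_pos: [554.2, 245.9, 256.9]
eef_rot: [0.716, 0.698, 0.001, 0.0]
ft_force: [-0.5, 0.7, -0.1]
width: 25.2
grip_force: 0.0
```

send_rows --series '[{"offset": [0, 0, 0], "turn": 0}, {"offset": [0, 0, 0], "turn": 0}, {"offset": [0, 0, 0], "turn": 0}, {"offset": [0, 0, 0], "turn": 0}, {"offset": [0, 0, 0], "turn": 0}]'

```text
time: 4.1
ee_pos: [554.2, 245.9, 256.8]
eef_rot: [0.716, 0.698, 0.001, 0.0]
ft_force: [0.2, -0.3, 4.5]
width: 20.5
grip_force: 58.7
```

send_rows --series '[{"offset": [0.1, 0, 0], "turn": 0}, {"offset": [0, 0, 0], "turn": 0}, {"offset": [0, 0, 0], "turn": 0}]'

```text
time: 4.35
ee_pos: [558.4, 245.8, 256.7]
eef_rot: [0.716, 0.698, 0.001, 0.001]
ft_force: [0.7, -0.0, 5.2]
width: 20.3
grip_force: 58.7
```

send_rows --series '[{"offset": [0.04, 0, 0], "turn": 0}, {"offset": [0.04, 0, 0], "turn": 0}, {"offset": [0, 0, 0], "turn": 0}, {"offset": [0, 0, 0], "turn": 0}]'

```text
time: 4.68
ee_pos: [561.6, 245.8, 256.6]
eef_rot: [0.716, 0.698, 0.001, 0.001]
ft_force: [0.2, -0.4, 5.4]
width: 20.1
grip_force: 58.7
```

send_rows --series '[{"offset": [0.035, 0, 0], "turn": 0}, {"offset": [0.035, 0, 0], "turn": 0}, {"offset": [0, 0, 0], "turn": 0}, {"offset": [0, 0, 0], "turn": 0}]'

```text
time: 5.02
ee_pos: [564.3, 245.7, 256.3]
eef_rot: [0.716, 0.698, 0.001, 0.001]
ft_force: [1.1, -1.0, 5.0]
width: 20.2
grip_force: 58.7
```

send_rows --series '[{"offset": [0.035, 0, 0], "turn": 0}, {"offset": [0.03, 0, 0], "turn": 0}, {"offset": [0, 0, 0], "turn": 0}, {"offset": [0, 0, 0], "turn": 0}]'

```text
time: 5.35
ee_pos: [566.8, 245.7, 256.1]
eef_rot: [0.716, 0.698, 0.0, 0.0]
ft_force: [0.8, -0.7, 4.6]
width: 20.1
grip_force: 58.7
```

send_rows --series '[{"offset": [0.035, 0, 0], "turn": 0}, {"offset": [0.03, 0, 0], "turn": 0}, {"offset": [0, 0, 0], "turn": 0}, {"offset": [0, 0, 0], "turn": 0}]'

```text
time: 5.68
ee_pos: [568.6, 245.6, 255.8]
eef_rot: [0.716, 0.698, -0.001, -0.0]
ft_force: [-1.9, -2.0, 5.2]
width: 20.0
grip_force: 58.7
```

send_rows --series '[{"offset": [0.025, 0, 0], "turn": 0}, {"offset": [0, 0, 0], "turn": 0}, {"offset": [0, 0, 0], "turn": 0}]'

```text
time: 5.93
ee_pos: [569.1, 245.6, 255.7]
eef_rot: [0.716, 0.698, -0.001, -0.001]
ft_force: [-3.5, -1.6, 5.8]
width: 20.5
grip_force: 58.8
```

send_rows --series '[{"offset": [0.025, 0, 0], "turn": 0}, {"offset": [0, 0, 0], "turn": 0}, {"offset": [0, 0, 0], "turn": 0}]'

```text
time: 6.18
ee_pos: [569.7, 245.6, 255.7]
eef_rot: [0.716, 0.698, -0.002, -0.001]
ft_force: [-5.4, -0.6, 6.7]
width: 20.2
grip_force: 58.9
```

send_rows --series '[{"offset": [0.02, 0, 0], "turn": 0}, {"offset": [0, 0, 0], "turn": 0}, {"offset": [0, 0, 0], "turn": 0}]'

```text
time: 6.43
ee_pos: [570.1, 245.6, 255.6]
eef_rot: [0.716, 0.698, -0.002, -0.001]
ft_force: [-7.4, -1.8, 7.3]
width: 20.4
grip_force: 58.9
```

send_rows --series '[{"offset": [-0.15, 0, 0.01], "turn": 0}, {"offset": [-0.15, 0, 0], "turn": 0}, {"offset": [-0.1, 0, 0], "turn": 0}, {"offset": [0, 0, 0], "turn": 0}, {"offset": [0, 0, 0], "turn": 0}]'

```text
time: 6.85
ee_pos: [555.8, 245.9, 256.8]
eef_rot: [0.716, 0.698, 0.001, 0.0]
ft_force: [0.7, -0.8, 6.0]
width: 20.5
grip_force: 58.9
```

send_rows --series '[{"offset": [-0.05, 0, 0], "turn": 0}, {"offset": [-0.04, 0, 0], "turn": 0}, {"offset": [0, 0, 0], "turn": 0}, {"offset": [0, 0, 0], "turn": 0}]'

```text
time: 7.18
ee_pos: [552.2, 246.0, 256.7]
eef_rot: [0.716, 0.698, 0.0, 0.0]
ft_force: [-0.6, -0.3, 6.8]
width: 20.4
grip_force: 58.9
```

send_rows --series '[{"offset": [-0.04, 0, -0.005], "turn": 0}, {"offset": [-0.03, 0, 0], "turn": 0}, {"offset": [0, 0, 0], "turn": 0}, {"offset": [0, 0, 0], "turn": 0}]'

```text
time: 7.52
ee_pos: [549.5, 246.0, 256.6]
eef_rot: [0.716, 0.698, 0.001, -0.0]
ft_force: [-0.9, -0.7, 6.3]
width: 20.3
grip_force: 58.9
```

send_rows --series '[{"offset": [-0.04, 0, -0.005], "turn": 0}, {"offset": [-0.03, 0, 0], "turn": 0}, {"offset": [0, 0, 0], "turn": 0}, {"offset": [0, 0, 0], "turn": 0}]'

```text
time: 7.85
ee_pos: [546.6, 246.1, 256.4]
eef_rot: [0.716, 0.698, 0.001, -0.0]
ft_force: [-1.8, 0.7, 6.4]
width: 20.3
grip_force: 58.9
```

send_rows --series '[{"offset": [-0.04, 0, -0.005], "turn": 0}, {"offset": [-0.03, 0, 0], "turn": 0}, {"offset": [0, 0, 0], "turn": 0}, {"offset": [0, 0, 0], "turn": 0}]'

```text
time: 8.18
ee_pos: [543.7, 246.2, 256.1]
eef_rot: [0.716, 0.698, 0.0, -0.0]
ft_force: [-1.2, -0.0, 6.2]
width: 19.8
grip_force: 58.9
```

send_rows --series '[{"offset": [-0.04, 0, -0.01], "turn": 0}, {"offset": [-0.03, 0, 0], "turn": 0}, {"offset": [0, 0, 0], "turn": 0}, {"offset": [0, 0, 0], "turn": 0}]'

```text
time: 8.52
ee_pos: [541.4, 246.2, 255.8]
eef_rot: [0.716, 0.698, 0.001, 0.0]
ft_force: [0.3, 0.9, 6.2]
width: 20.2
grip_force: 58.8
```

send_rows --series '[{"offset": [-0.03, 0, -0.005], "turn": 0}, {"offset": [0, 0, 0], "turn": 0}, {"offset": [0, 0, 0], "turn": 0}]'

```text
time: 8.77
ee_pos: [540.7, 246.2, 255.8]
eef_rot: [0.716, 0.698, 0.002, 0.001]
ft_force: [3.3, 0.6, 5.2]
width: 20.2
grip_force: 58.8
```

send_rows --series '[{"offset": [-0.025, 0, 0], "turn": 0}, {"offset": [0, 0, 0], "turn": 0}, {"offset": [0, 0, 0], "turn": 0}]'

```text
time: 9.02
ee_pos: [540.0, 246.2, 255.8]
eef_rot: [0.716, 0.698, 0.002, 0.001]
ft_force: [5.1, 0.9, 4.7]
width: 19.8
grip_force: 58.8
```

send_rows --series '[{"offset": [-0.02, 0, 0], "turn": 0}, {"offset": [0, 0, 0], "turn": 0}, {"offset": [0, 0, 0], "turn": 0}]'

```text
time: 9.27
ee_pos: [539.5, 246.2, 255.7]
eef_rot: [0.716, 0.698, 0.002, 0.001]
ft_force: [6.3, 2.7, 4.5]
width: 20.0
grip_force: 58.7
```

send_rows --series '[{"offset": [0.2, 0, 0.01], "turn": 0}, {"offset": [0.22, 0, 0], "turn": 0}, {"offset": [0, 0, 0], "turn": 0}, {"offset": [0, 0, 0], "turn": 0}]'

```text
time: 9.6
ee_pos: [555.6, 245.9, 256.7]
eef_rot: [0.716, 0.698, 0.001, 0.0]
ft_force: [0.6, -0.1, 9.2]
width: 20.2
grip_force: 59.2
```

send_rows --series '[{"offset": [0, 0, 0], "turn": 0}, {"offset": [0, 0, 0], "turn": 0}, {"offset": [0, 0, 0], "turn": 0}, {"offset": [0, 0, 0], "turn": 0}, {"offset": [0, 0, 0], "turn": 0}]' --gripper 85

```text
time: 10.02
ee_pos: [554.1, 245.6, 254.1]
eef_rot: [0.716, 0.698, -0.001, -0.001]
ft_force: [0.6, 0.3, 0.7]
width: 79.4
grip_force: 0.0
```

send_rows --series '[{"offset": [0, 0, 0.3], "turn": 0}, {"offset": [0, 0, 0.6], "turn": 0}, {"offset": [0, 0, 0.6], "turn": 0}, {"offset": [0, 0, 0.6], "turn": 0}, {"offset": [0, 0, 0], "turn": 0}]'

```text
time: 10.43
ee_pos: [556.5, 246.4, 347.0]
eef_rot: [0.716, 0.698, 0.005, 0.003]
ft_force: [0.0, -0.0, 1.0]
width: 85.3
grip_force: 0.0
```

send_rows --series '[{"offset": [-0.2, -0.8, 0], "turn": 0}, {"offset": [-0.2, -0.8, 0], "turn": 0}, {"offset": [-0.25, -0.8, 0], "turn": 0}, {"offset": [-0.25, -0.85, 0], "turn": 0}, {"offset": [0, -0.4, 0], "turn": 0}]'

```text
time: 10.85
ee_pos: [517.4, 97.2, 339.6]
eef_rot: [0.717, 0.698, -0.0, 0.0]
ft_force: [0.1, 0.4, 0.7]
width: 85.1
grip_force: 0.0
```

Run:
```python
from h import *
s=robot.sense(); print(s['ee_pos'],s['ft_force'])
p,d=save('wrist','w3.png'); p=p.astype(int)
c=robot.camera_info('wrist'); H=np.array(c['hand_eye'])
from scipy.spatial.transform import Rotation as Ro
V,U=np.mgrid[:480,:640]; m=(p[...,0]>110)&(p[...,1]<70)&(p[...,2]<70)&(d>0)
q=np.stack([(U-c['cx'])*d/c['fx'],(V-c['cy'])*d/c['fy'],d,np.ones_like(d)],-1)[m]
P=(q@H.T)[:,:3]@Ro.from_quat(s['eef_rot']).as_matrix().T+s['ee_pos']
print(m.sum(),np.percentile(P,[1,50,99],axis=0).round(1))
```

```text
[517.39602821  97.18614787 339.63807591] [0.05566314 0.43012945 0.70967736]
2321 [[508.8  77.2 244.3]
 [518.   99.7 248.7]
 [527.  120.3 251. ]]
```

send_rows --series '[{"offset": [0, 0.04, -0.6], "turn": 0}, {"offset": [0, 0, -0.6], "turn": 0}, {"offset": [0, 0, -0.5], "turn": 0}, {"offset": [0, 0, -0.4], "turn": 0}, {"offset": [0, 0, -0.2], "turn": 0}]'

```text
time: 11.32
ee_pos: [517.5, 101.7, 244.4]
eef_rot: [0.716, 0.698, -0.001, -0.001]
ft_force: [-0.2, -0.4, 0.2]
width: 84.6
grip_force: 0.0
```

send_rows --series '[{"offset": [0, 0, 0], "turn": 0}, {"offset": [0, 0, 0], "turn": 0}, {"offset": [0, 0, 0], "turn": 0}, {"offset": [0, 0, 0], "turn": 0}, {"offset": [0, 0, 0], "turn": 0}]' --gripper 18

```text
time: 11.73
ee_pos: [519.3, 101.5, 248.7]
eef_rot: [0.716, 0.698, 0.001, 0.001]
ft_force: [-1.6, 0.6, 4.4]
width: 24.8
grip_force: 4.7
```

send_rows --series '[{"offset": [0, 0, 0], "turn": 0}, {"offset": [0, 0, 0], "turn": 0}, {"offset": [0, 0, 0], "turn": 0}, {"offset": [0, 0, 0], "turn": 0}, {"offset": [0, 0, 0], "turn": 0}]'

```text
time: 12.15
ee_pos: [518.4, 101.4, 248.9]
eef_rot: [0.716, 0.698, -0.0, -0.0]
ft_force: [-4.6, -0.1, 5.0]
width: 20.2
grip_force: 63.6
```

send_rows --series '[{"offset": [0.13, 0, 0.04], "turn": 0}, {"offset": [0.13, 0, 0.04], "turn": 0}, {"offset": [0.13, 0, 0.025], "turn": 0}, {"offset": [0.13, 0, 0.015], "turn": 0}, {"offset": [0, 0, 0], "turn": 0}]'

```text
time: 12.57
ee_pos: [537.8, 101.1, 254.6]
eef_rot: [0.716, 0.698, -0.003, -0.002]
ft_force: [-12.6, -1.2, 12.3]
width: 20.1
grip_force: 59.4
```

send_rows --series '[{"offset": [0.13, 0, 0], "turn": 0}, {"offset": [0.13, 0, 0.0], "turn": 0}, {"offset": [0.13, 0, 0], "turn": 0}, {"offset": [0.13, 0, -0.01], "turn": 0}, {"offset": [0, 0, 0], "turn": 0}]'

```text
time: 12.98
ee_pos: [559.9, 100.7, 253.8]
eef_rot: [0.716, 0.698, -0.001, -0.0]
ft_force: [-7.7, -2.8, 7.7]
width: 20.2
grip_force: 62.6
```

send_rows --series '[{"offset": [0.1, 0, -0.02], "turn": 0}, {"offset": [0.1, 0, -0.02], "turn": 0}, {"offset": [0.05, 0, -0.01], "turn": 0}, {"offset": [0, 0, 0], "turn": 0}, {"offset": [0, 0, 0], "turn": 0}]'

```text
time: 13.4
ee_pos: [568.0, 100.6, 251.5]
eef_rot: [0.716, 0.698, -0.003, -0.002]
ft_force: [-11.8, -3.4, 10.8]
width: 20.0
grip_force: 64.0
```

send_rows --series '[{"offset": [0.03, 0, -0.01], "turn": 0}, {"offset": [0, 0, 0], "turn": 0}, {"offset": [0, 0, 0], "turn": 0}, {"offset": [0, 0, 0], "turn": 0}]'

```text
time: 13.73
ee_pos: [569.5, 100.7, 251.5]
eef_rot: [0.716, 0.698, -0.003, -0.002]
ft_force: [-11.3, -3.1, 10.1]
width: 19.9
grip_force: 63.6
```

send_rows --series '[{"offset": [0, 0, 0], "turn": 0}, {"offset": [0, 0, 0], "turn": 0}, {"offset": [0, 0, 0], "turn": 0}, {"offset": [0, 0, 0], "turn": 0}, {"offset": [0, 0, 0], "turn": 0}]' --gripper 85

```text
time: 14.15
ee_pos: [571.6, 101.4, 249.0]
eef_rot: [0.716, 0.698, -0.0, -0.0]
ft_force: [0.4, 0.2, -1.0]
width: 79.0
grip_force: 0.0
```

send_rows --series '[{"offset": [0, 0, 0.3], "turn": 0}, {"offset": [0, 0, 0.6], "turn": 0}, {"offset": [0, 0, 0.6], "turn": 0}, {"offset": [0, 0, 0.7], "turn": 0}, {"offset": [0, 0, 0], "turn": 0}]'

```text
time: 14.57
ee_pos: [573.7, 101.5, 345.6]
eef_rot: [0.716, 0.698, 0.004, 0.004]
ft_force: [0.6, -0.1, 0.9]
width: 85.2
grip_force: 0.0
```

```bash
cat > knob.py <<'E'
from h import *
from scipy.spatial.transform import Rotation as Ro
s=robot.sense(); print(s['ee_pos'],s['ft_force'])
p,d=save('wrist','w4.png'); p=p.astype(int)
c=robot.camera_info('wrist'); H=np.array(c['hand_eye'])
V,U=np.mgrid[:480,:640]
q=np.stack([(U-c['cx'])*d/c['fx'],(V-c['cy'])*d/c['fy'],d,np.ones_like(d)],-1)
P=(q@H.T)[...,:3]@Ro.from_quat(s['eef_rot']).as_matrix().T+s['ee_pos']
m=(p[...,0]>110)&(p[...,1]<70)&(p[...,2]<70)&(d>0)
print('red',m.sum(),np.percentile(P[m],[1,50,99],axis=0).round(1))
m=(p[...,0]>p[...,2]+30)&(d>0)&(P[...,2]>235)&(P[...,1]>200)
if m.any(): print('grip',m.sum(),np.percentile(P[m],[1,50,99],axis=0).round(1))
E
python3 knob.py
```

```text
[573.73642752 101.5156988  345.563303  ] [ 0.63508508 -0.06983994  0.94709712]
red 2186 [[561.   75.9 245.1]
 [570.2  98.5 249.6]
 [579.3 119.1 251.9]]
grip 1363 [[547.4 214.7 246.6]
 [558.4 221.2 255.5]
 [568.6 228.6 258.5]]
```

The lever bar moved 52 mm, which predicts about 8 mm of play. Next I'll prove it at the crank.

send_rows --series '[{"offset": [-0.1, 0.9, 0], "turn": 0}, {"offset": [-0.1, 0.9, 0], "turn": 0}, {"offset": [-0.1, 0.9, 0], "turn": 0}, {"offset": [-0.08, 0.9, 0], "turn": 0}, {"offset": [0, 0, 0], "turn": 0}]'

```text
time: 15.03
ee_pos: [554.7, 250.3, 336.0]
eef_rot: [0.714, 0.7, -0.0, -0.002]
ft_force: [0.5, -0.5, -0.4]
width: 85.3
grip_force: 0.0
```

```bash
python3 knob.py
```

```text
[554.72431788 250.31014428 336.03676651] [ 0.50364837 -0.50828304 -0.4211535 ]
red 2 [[467.8 378.4  18.1]
 [469.4 378.5  18.2]
 [470.9 378.5  18.3]]
grip 4361 [[543.9 216.7 247.6]
 [558.6 251.  255.9]
 [569.9 280.2 349.3]]
```

send_rows --series '[{"offset": [0, -0.05, -0.6], "turn": 0}, {"offset": [0, 0, -0.6], "turn": 0}, {"offset": [0, 0, -0.5], "turn": 0}, {"offset": [0, 0, -0.3], "turn": 0}, {"offset": [0, 0, 0], "turn": 0}]'

```text
time: 15.5
ee_pos: [554.7, 242.0, 252.7]
eef_rot: [0.716, 0.698, -0.003, -0.002]
ft_force: [-0.7, 0.8, -0.4]
width: 84.5
grip_force: 0.0
```

```bash
python3 knob.py
```

```text
[554.67215767 241.96583324 252.74665695] [-0.67854764  0.7907173  -0.40643515]
red 4 [[428.4 233.9  17.4]
 [497.2 386.3  18.6]
 [551.2 395.9 248.5]]
grip 11005 [[548.4 217.  247.7]
 [558.8 252.3 256. ]
 [569.7 280.3 258.5]]
```

View pics/w4.png

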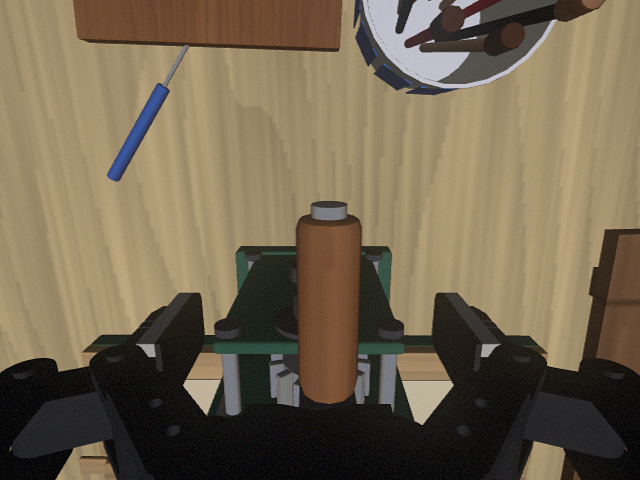

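The grip sits at (329,310), about 3 mm on the far side of the jaw centre. I'm shifting and closing.

send_rows --series '[{"offset": [0.06, 0, 0], "turn": 0}, {"offset": [0, 0, 0], "turn": 0}, {"offset": [0, 0, 0], "turn": 0}, {"offset": [0, 0, 0], "turn": 0}, {"offset": [0, 0, 0], "turn": 0}]' --gripper 18

```text
time: 15.97
ee_pos: [559.1, 243.5, 258.2]
eef_rot: [0.716, 0.698, 0.001, 0.0]
ft_force: [0.4, 0.4, -0.0]
width: 25.3
grip_force: 0.0
```

send_rows --series '[{"offset": [0, 0, 0], "turn": 0}, {"offset": [0, 0, 0], "turn": 0}, {"offset": [0, 0, 0], "turn": 0}, {"offset": [0, 0, 0], "turn": 0}, {"offset": [0, 0, 0], "turn": 0}]'

```text
time: 16.38
ee_pos: [558.9, 243.5, 258.2]
eef_rot: [0.716, 0.698, 0.001, 0.0]
ft_force: [-2.0, 0.1, 5.3]
width: 19.7
grip_force: 58.8
```

send_rows --series '[{"offset": [0.02, 0, 0], "turn": 0}, {"offset": [0, 0, 0], "turn": 0}, {"offset": [0, 0, 0], "turn": 0}]'

```text
time: 16.63
ee_pos: [559.5, 243.5, 258.1]
eef_rot: [0.716, 0.698, 0.0, -0.0]
ft_force: [-3.6, -0.2, 5.7]
width: 19.9
grip_force: 58.8
```

send_rows --series '[{"offset": [0.025, 0, 0], "turn": 0}, {"offset": [0, 0, 0], "turn": 0}, {"offset": [0, 0, 0], "turn": 0}]'

```text
time: 16.88
ee_pos: [560.0, 243.5, 258.1]
eef_rot: [0.716, 0.698, -0.0, -0.0]
ft_force: [-4.2, -0.6, 7.0]
width: 20.1
grip_force: 58.8
```

send_rows --series '[{"offset": [0.02, 0, 0], "turn": 0}, {"offset": [0, 0, 0], "turn": 0}, {"offset": [0, 0, 0], "turn": 0}]'

```text
time: 17.13
ee_pos: [560.4, 243.5, 258.1]
eef_rot: [0.716, 0.698, -0.001, -0.001]
ft_force: [-6.7, 0.0, 7.4]
width: 20.1
grip_force: 58.9
```

send_rows --series '[{"offset": [-0.1, 0, 0], "turn": 0}, {"offset": [-0.05, 0, 0], "turn": 0}, {"offset": [0, 0, 0], "turn": 0}, {"offset": [0, 0, 0], "turn": 0}]'

```text
time: 17.47
ee_pos: [555.7, 243.6, 258.2]
eef_rot: [0.716, 0.698, 0.001, 0.0]
ft_force: [-0.5, 0.8, 5.9]
width: 20.2
grip_force: 58.8
```

send_rows --series '[{"offset": [-0.04, 0, 0], "turn": 0}, {"offset": [-0.03, 0, 0], "turn": 0}, {"offset": [0, 0, 0], "turn": 0}, {"offset": [0, 0, 0], "turn": 0}]'

```text
time: 17.8
ee_pos: [553.0, 243.6, 258.2]
eef_rot: [0.716, 0.698, 0.001, 0.0]
ft_force: [-0.8, -1.3, 6.3]
width: 20.1
grip_force: 58.8
```

send_rows --series '[{"offset": [-0.03, 0, 0], "turn": 0}, {"offset": [-0.03, 0, 0], "turn": 0}, {"offset": [0, 0, 0], "turn": 0}, {"offset": [0, 0, 0], "turn": 0}]'

```text
time: 18.13
ee_pos: [551.0, 243.6, 258.2]
eef_rot: [0.716, 0.698, 0.001, 0.001]
ft_force: [0.9, 1.0, 4.6]
width: 20.3
grip_force: 58.8
```

send_rows --series '[{"offset": [-0.03, 0, 0], "turn": 0}, {"offset": [0, 0, 0], "turn": 0}, {"offset": [0, 0, 0], "turn": 0}]'

```text
time: 18.38
ee_pos: [550.1, 243.6, 258.1]
eef_rot: [0.716, 0.698, 0.002, 0.001]
ft_force: [5.2, 2.2, 4.7]
width: 19.6
grip_force: 58.8
```

send_rows --series '[{"offset": [-0.025, 0, 0], "turn": 0}, {"offset": [0, 0, 0], "turn": 0}, {"offset": [0, 0, 0], "turn": 0}]'

```text
time: 18.63
ee_pos: [549.5, 243.7, 258.2]
eef_rot: [0.716, 0.698, 0.002, 0.001]
ft_force: [6.4, 1.6, 4.8]
width: 19.8
grip_force: 58.8
```

send_rows --series '[{"offset": [0.08, 0, 0], "turn": 0}, {"offset": [0.07, 0, 0], "turn": 0}, {"offset": [0, 0, 0], "turn": 0}, {"offset": [0, 0, 0], "turn": 0}]'

```text
time: 18.97
ee_pos: [554.1, 243.6, 258.1]
eef_rot: [0.716, 0.698, 0.0, -0.0]
ft_force: [-0.1, 0.9, 7.1]
width: 20.0
grip_force: 59.1
```

send_rows --series '[{"offset": [0, 0, 0], "turn": 0}, {"offset": [0, 0, 0], "turn": 0}, {"offset": [0, 0, 0], "turn": 0}, {"offset": [0, 0, 0], "turn": 0}, {"offset": [0, 0, 0], "turn": 0}]' --gripper 85

```text
time: 19.38
ee_pos: [553.4, 243.2, 256.2]
eef_rot: [0.716, 0.698, -0.001, -0.0]
ft_force: [-0.4, 0.2, 0.6]
width: 78.9
grip_force: 0.0
```

send_rows --series '[{"offset": [0, 0, 0.3], "turn": 0}, {"offset": [0, 0, 0.6], "turn": 0}, {"offset": [0, 0, 0.6], "turn": 0}, {"offset": [0, 0, 0.5], "turn": 0}, {"offset": [0, 0, 0], "turn": 0}]'

```text
time: 19.8
ee_pos: [555.6, 243.9, 344.3]
eef_rot: [0.716, 0.698, 0.004, 0.002]
ft_force: [0.3, 0.4, 1.0]
width: 84.9
grip_force: 0.0
```

send_rows --series '[{"offset": [0, 0, 0], "turn": 0}, {"offset": [0, 0, 0], "turn": 0}, {"offset": [0, 0, 0], "turn": 0}]'

```text
time: 20.05
ee_pos: [553.3, 243.1, 335.4]
eef_rot: [0.716, 0.698, -0.001, -0.001]
ft_force: [-0.2, 0.5, 0.4]
width: 85.0
grip_force: 0.0
```

```bash
python3 -c "
from bench import robot
print(robot.hand_in())"
```

```text
the job is handed in; nothing more can be done
None
```

I rocked the crank to bite both ways (about 26 mm of free play) and swung the mesh lever about 52 mm away. Rocking the crank away and back again measured about 7 mm of play, inside the 4–12 mm limit. The lever and crank are released, and the job is handed in; it returned no verdict.

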